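# Close the sugar case: fold the flap and tuck it under the lip

### The job

Close the wooden case of sugar cakes with your fingertips: fold its springy standing flap over and press it down flat, then, keeping it down, push it by the ridge fully home so that its free edge is tucked beneath the wooden lip and it stays shut when you let go. Only push: do not lift or shift the case, leave the things around it alone, and finish clear of everything.

Things in the scene. Friction and masses are not known exactly. Their poses are not given: they have to be found in the camera images.
- case: heavy (3.5 kg) loose open wooden case of four sugar cakes; 170 mm (own x) by 140 mm (own y), rim 70 mm high, walls 8 mm, cakes' tops 50 mm up. Origin: centre of its underside; x runs from the flap's hinge side to the lip side, roughly away from the robot (yaw within 0.7 rad), z up. The flap hinges above the -x wall; the retaining lip overhangs the +x wall
- flap (a joint): flap angle, rad: 0 = flat across the case, 1.57 = upright, 1.95 = leaning out to the hinge side. A plywood board 6 mm thick, 110 mm wide; hinge axis along case y, 76 mm above the table, so its upper face is 79 mm up when flat. Sprung: stands near 1.6 by itself and springs up if let go untucked; holding it flat takes some 2 N at the ridge
- flap_shift (a joint): how far flap and hinge have slid towards the lip, m: 0 = drawn back, 0.020 = end stop; starts at 0 to 0.003; 5 N of friction. Hinge axis at case x = -80 mm plus this. Flat and drawn back, the free edge is at case x = 55 mm, clear of the lip; at the stop 75 mm, 13 mm beneath it. Slid forward before it is flat, the flap lands on the lip
- flap_edge (a point): middle of the flap's free edge (mid-thickness), 135 mm from the hinge axis
- flap_ridge (a point): foot of the ridge's hinge-side face, mid-length, on the flap's outer face (upper when flat), 85 mm from the hinge axis: where a fingertip pushes the flap towards the lip. The ridge runs across the flap: 84 mm long, 10 mm thick, 12 mm high
- lip_edge (a point): middle of the lip's inner lower edge, at case x = 62 mm, 84 mm above the table (5 mm above the flat flap). The lip is a wooden bar 134 mm long in case y, 8 mm thick, closed at its back at case x = 78 mm
- disc_a: a loose round cake of brown sugar, 82 mm across, 30 mm high, standing beside the case on its left (+y) side; origin at the centre of its underside; a bystander
- disc_b: a like cake, beside the case on its right (-y) side; a bystander
- disc_c: a like cake, farther off beyond the case; a bystander
- spoon: wooden spoon, 240 mm long, lying beyond the case; origin under its middle; a bystander
- brush: hand brush lying to the right, nearer the robot; a bystander
- cup: white mug, 76 mm across, 75 mm high, left of the case; a bystander
- jar: amber jar, 70 mm across, 100 mm high, right of the case; a bystander
There are look-alikes about, which are no part of the job. There is more than one size of the case; the job needs the smaller.

How it is judged:
On the way, in this order (a step that is already met when the one before it is completed fails the run):
1. the flap is folded down flat (value of joint flap below 0.12 rad), for 0.1 s.
2. the flap is pushed home, its edge beneath the lip (value of joint flap below 0.07 rad and value of joint flap_shift above 0.016 m), for 0.1 s.
At the end, for the whole second after the job is handed in: the flap lies flat (within 0.07 rad) and is pushed at least 16 mm of its 20 mm towards the lip, so that its edge is 9 mm or more beneath it; the case stands at rest, level, within 25 mm of where it was (all of step 2 and distance of case from where it was at the start of the episode below 0.025 m and angle between case's own z axis and vertical below 0.05 rad and linear speed of case below 0.01 m/s); the robot touches nothing.
It fails at once if the case is shifted by more than 25 mm, lifted or tipped (distance of case from where it was at the start of the episode above 0.025 m or height (world z) of case above 0.01 m or angle between case's own z axis and vertical above 0.1 rad).
It fails at once if a bystander is lifted, or moved by more than 25 mm (distance of any of disc_a, disc_b, disc_c, spoon, brush, cup, jar from where it was at the start of the episode above 0.025 m or height (world z) of any of disc_a, disc_b, disc_c, spoon, brush, cup, jar above 0.03 m).
It also fails if it takes over 40 s, if anything falls off the work surface, if the arm or the gripper's body presses on something with over 40 N, if the wrist force passes 120 N, or if a joint passes its speed limit or range.

### The arm

A 6-joint arm with a two-finger parallel gripper is mounted at the origin on the work surface. World frame = base frame: x ahead of the robot, y to its left, z up, the work surface at z = 0. Lengths are in m, angles in rad, forces in N, time in s.
With the tool pointing down it reaches from about 0.25 to 0.725 m from the base axis. Payload 4 kg.
Tool frame: the origin (TCP) lies midway between the tips of the shut fingers; the grasp point (between the pads) lies bot.grasp_offset behind it (bot.grasp_offset is the distance from the TCP to the grasp point, in m); z points along the fingers, y is the direction in which the jaws open and shut (so a half turn about z gives the same grasp; the last joint's range is limited). The gripper opens to 85 mm and grips with 20 to 120 N. Pads are 22 mm wide; open, the fingers measure 114 mm over their backs; the gripper's body (76 mm by 85 mm) begins 54 mm behind the grasp point. The pads swing forward as they close: fully open they stand 13 mm farther back than shut.
Start: joints at [1.254, 0.241, 0.005, 1.335, 0, 1.571], TCP at [0.156, 0.475, 0.231] pointing down, gripper open.
Joint ranges: [-2.72, 2.72], [-1.05, 1.87], [-1.09, 1.28], [-1.99, 2.15], [-1.42, 1.44], [-3.14, 3.14]. Speed limits (rad/s): [2.79, 2.79, 3.14, 3.14, 3.14, 3.14].

### API

Orientations are given as [roll, pitch, yaw] about the fixed x, y, z axes, in that order (R = Rz(yaw) Ry(pitch) Rx(roll)).
In Python, from cell import bot, hand, inverse_kinematics, sensors, viewer, workorder gives the robot as it stands. Calls block until the motion is done:
- bot.move_to(position, orientation): joint-space move of the TCP to a pose.
- bot.move_straight(position, rot=None, velocity=0.15, guard=None): straight line of the TCP; rot=None keeps the orientation; velocity is the mean speed in m/s. With guard (N) it stops when the force on the tool has changed by that much, and returns True; else False.
- bot.movej(angles): joint-space move.
- hand.command_gripper(opening, squeeze=None): opening from 0.0 (shut) to 1.0 (fully open); squeeze is the grip in N (None keeps the last); returns when the fingers have stopped.
- bot.dwell(seconds).
- inverse_kinematics(position, orientation): joint angles nearest the present ones, or None.
- sensors.sense(): the state.
- viewer.grab_frame(name): name is "scene" or "top" or "wrist"; returns the picture (420x560x3 uint8, red, green, blue); there is no depth.
- viewer.camera_params(name): a dict with "camera_matrix" (3x3 intrinsics, pixels), "rvec" (rotation vector, rad) and "tvec" (3), from world to camera coordinates, as OpenCV has them. Camera axes: x right, y down, z forward; pixel columns grow to the right and rows downward; lengths in m; the calibration is good to about 2 mm. A picture is of the moment at which its call begins: read the wrist's pose just before it. camera_params takes no time and is no camera call; for the wrist camera it gives the pose at the moment of the call.
A pose or a line that the arm cannot do raises bot.IKError and nothing moves.
- workorder.job_done(): hands the job in, once; it reports no verdict.
The state is a dict: "time": time; "q": joint angles; "qd": joint speeds; "tau": joint torques, N m; "eef_pos": TCP position; "tool_rot": TCP orientation; "contact_force": force on the tool from outside, world axes, zero at the start; "ft_torque": the same for the moment, N m; "grip_width": opening from 0.0 (shut) to 1.0 (fully open).
Only numpy, scipy, OpenCV 4.12 (cv2) and the standard library are available. Lean on these libraries where they do the work, as an engineer would, in place of code of your own. Each camera call takes 0.05 s, during which the arm holds its last target.

## Working session

There is one attempt and no reset: what is moved stays moved. The work goes in short steps, each a Python script; the robot and the scene stay as the last script left them, time stands still between calls to the robot, and variables do not carry over. Pictures are saved under pics/ and viewed, and the job is handed in when it is done.

```bash
ls; mkdir -p pics
python3 - <<'E'
from cell import bot, hand, inverse_kinematics, sensors, viewer, workorder
import cv2
for n in ("scene","top"):
    im=viewer.grab_frame(n); cv2.imwrite(f"pics/{n}0.png",im[:,:,::-1])
    p=viewer.camera_params(n); print(n,p)
print(sensors.sense()); print(bot.grasp_offset)
E
```

```text
pics
scene {'camera_matrix': array([[405.43025786,   0.        , 274.31431346],
       [  0.        , 405.43025786, 215.46103684],
       [  0.        ,   0.        ,   1.        ]]), 'rvec': array([ 0.71455007,  2.77670149, -0.84766368]), 'tvec': array([ 0.48294369, -0.16916206,  1.46160074])}
top {'camera_matrix': array([[423.21241162,   0.        , 284.3022728 ],
       [  0.        , 423.21241162, 202.16364315],
       [  0.        ,   0.        ,   1.        ]]), 'rvec': array([ 2.18913547, -2.17737286,  0.04771802]), 'tvec': array([0.00259284, 0.54369095, 1.316419  ])}
{'time': 0.1, 'q': array([ 1.25400721e+00,  2.41383065e-01,  3.87716908e-03,  1.33522824e+00,
       -1.19391221e-05,  1.57077539e+00]), 'qd': array([-0.00046883, -0.00209393,  0.00311784,  0.00044356, -0.00032446,
       -0.00031776]), 'tau': array([-1.02449339e-04, -3.73137116e+01,  2.53009862e+01,  1.08175873e-02,
       -1.31997189e-05,  1.88415086e-06]), 'eef_pos': array([0.15558481, 0.47457872, 0.23048626]), 'tool_rot': array([-3.13965484e+00,  1.18985294e-05,  2.82482449e+00]), 'contact_force': array([-0.20229066,  0.72486407, -0.30000319]), 'ft_torque': array([-0.00692951,  0.01949913, -0.02771525]), 'grip_width': 1.0044877529131166}
0.0187
```

View pics/scene0.png

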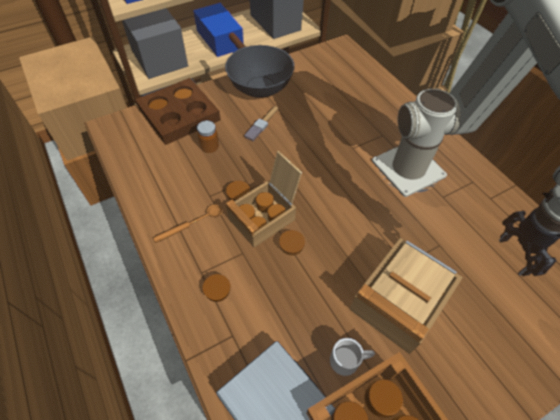

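View pics/top0.png

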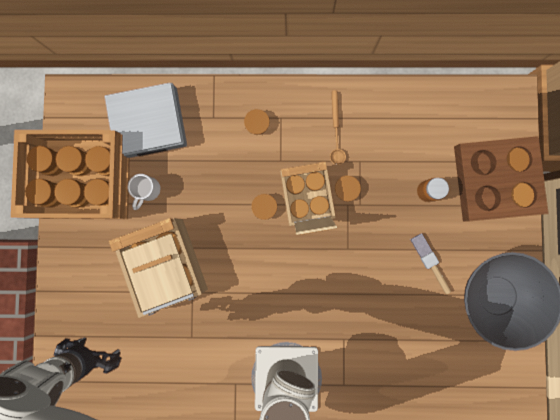

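Both views show these candidates that could be taken for the case, with pixels in the top view:
- The small open case of four cakes with a standing flap, at (308,197).
- A larger case with its flap already shut, at (155,268).
- An open tray of six cakes, at (68,175).
- A mould tray, at (500,180).

I choose the one at (308,197), because it is the smaller, is open, and holds four cakes. I'll check it in a close crop.

Run:
```python
import cv2,numpy as np
a=cv2.imread("pics/top0.png")[145:245,250:380]; b=cv2.imread("pics/scene0.png")[145:250,205:325]
a=cv2.resize(a,None,fx=6,fy=6,interpolation=cv2.INTER_CUBIC);b=cv2.resize(b,None,fx=5.5,fy=5.5,interpolation=cv2.INTER_CUBIC)
cv2.imwrite("pics/ca.png",a);cv2.imwrite("pics/cb.png",b)
```

```text
(no output)
```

View pics/ca.png

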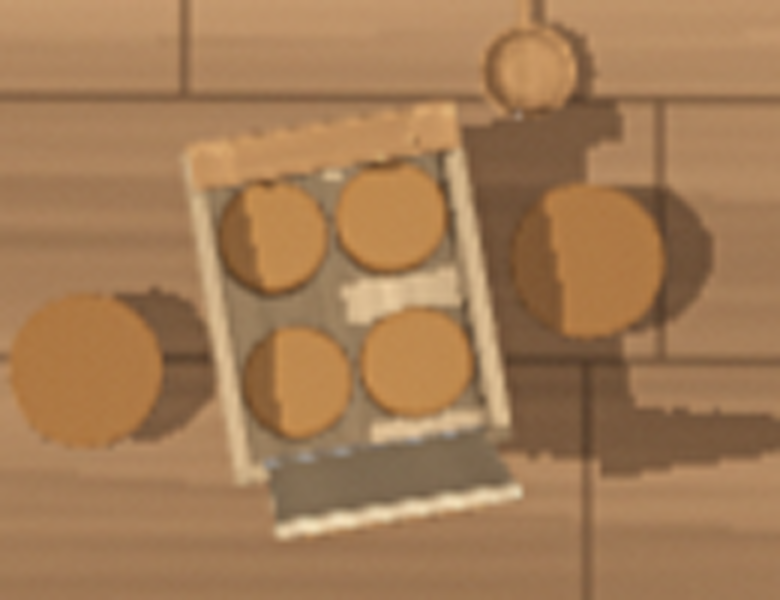

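View pics/cb.png

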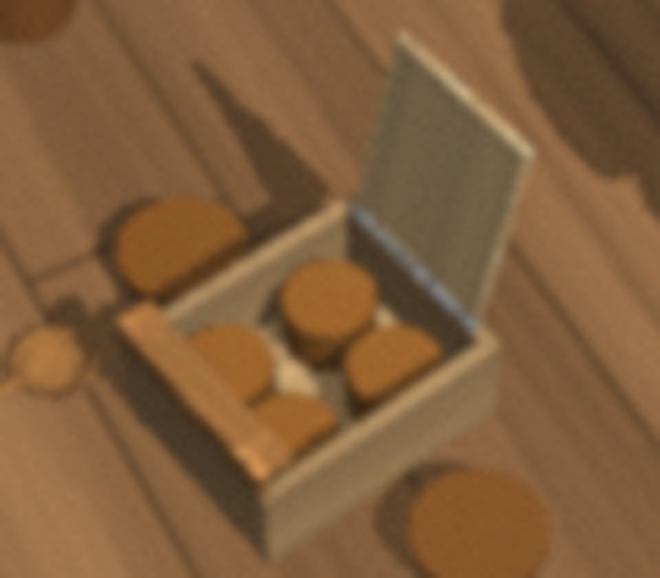

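The crop confirms it: an open case of four cakes, with the orange lip bar at the top (crop 185–460, 103–188) and the flap standing at the robot's side (crop 275–520, 435–535). Next I'll ray-cast the corners.

```bash
cat > h.py <<'E'
from cell import bot, hand, inverse_kinematics, sensors, viewer, workorder
import cv2,numpy as np
def ray(name,uv,p=None):
    p=p or viewer.camera_params(name)
    R,_=cv2.Rodrigues(np.array(p["rvec"])); K=p["camera_matrix"]
    C=-R.T@np.array(p["tvec"]); d=R.T@np.linalg.inv(K)@np.array([uv[0],uv[1],1.])
    return C,d
def onz(name,uv,z,p=None):
    C,d=ray(name,uv,p); return C+d*(z-C[2])/d[2]
def proj(name,P,p=None):
    p=p or viewer.camera_params(name)
    return cv2.projectPoints(np.float64(P).reshape(-1,3),p["rvec"],p["tvec"],p["camera_matrix"],None)[0][:,0]
E
python3 - <<'E'
from h import *
f=lambda u,v:(250+(u+.5)/6-.5,145+(v+.5)/6-.5)
g=lambda u,v:(205+(u+.5)/5.5-.5,145+(v+.5)/5.5-.5)
for n,pts,z in (("lip",[(185,150),(455,103),(462,145),(195,188)],.092),("rim hinge",[(240,482),(508,430)],.07)):
    for q in pts: print(n,onz("top",f(*q),z).round(4))
for n,q,z in (("lipouter L",(262,480),.092),("lip in L",(292,455),.092),("lip outR",(120,320),.092),("rim hingeL",(495,340),.07),("rim hingeR",(345,205),.07)):
    print("scene",n,onz("scene",g(*q),z).round(4))
# flap edge triangulation
def tri(a,b):
    C1,d1=ray("top",a);C2,d2=ray("scene",b)
    A=np.stack([d1,-d2],1);s=np.linalg.lstsq(A,C2-C1,rcond=None)[0]
    p,q=C1+d1*s[0],C2+d2*s[1];return (p+q)/2,np.linalg.norm(p-q)
print(tri(f(277,532),g(533,153)),tri(f(520,490),g(402,36)))
for n,c in (("disc_a",(85,370)),("disc_b",(588,260))): print(n,onz("top",f(*c),.03).round(3))
print("spoon",onz("top",(339,156),.015))
E
```

```text
lip [0.6365 0.0165 0.092 ]
lip [ 0.6605 -0.1176  0.092 ]
lip [ 0.6395 -0.1211  0.092 ]
lip [0.6175 0.0114 0.092 ]
rim hinge [ 0.4719 -0.0117  0.07  ]
rim hinge [ 0.4987 -0.146   0.07  ]
scene lipouter L [0.6385 0.0203 0.092 ]
scene lip in L [0.617 0.014 0.092]
scene lip outR [ 0.6602 -0.1126  0.092 ]
scene rim hingeL [ 0.4727 -0.0119  0.07  ]
scene rim hingeR [ 0.5011 -0.1403  0.07  ]
(array([ 0.44803389, -0.02830965,  0.20451583]), np.float64(0.0018210992092702301)) (array([ 0.46714786, -0.13716231,  0.20195822]), np.float64(0.002597422047547353))
disc_a [0.53  0.069 0.03 ]
disc_b [ 0.588 -0.192  0.03 ]
spoon [ 0.69102065 -0.16680399  0.015     ]
```

```bash
cat >> h.py <<'E'
YAW=0.182; O=np.array([.568,-.0638]); U=np.array([np.cos(YAW),np.sin(YAW)]); V=np.array([-U[1],U[0]])
ROT=[np.pi,0,YAW]
def W(x,z,y=0.): p=O+x*U+y*V; return np.array([p[0],p[1],z])
def st():
    s=sensors.sense(); d=np.array(s["eef_pos"][:2])-O; f=np.array(s["contact_force"])
    return "t%.2f x%.1f y%.1f z%.1f  fu%.1f fv%.1f fz%.1f"%(s["time"],1e3*d@U,1e3*d@V,1e3*s["eef_pos"][2],f[:2]@U,f[:2]@V,f[2])
def snap(n,f,box,k):
    im=viewer.grab_frame(n)[:,:,::-1]; cv2.imwrite("pics/%s_full.png"%f,im); x0,y0,x1,y1=box
    cv2.imwrite("pics/%s.png"%f,cv2.resize(im[y0:y1,x0:x1],None,fx=k,fy=k,interpolation=cv2.INTER_CUBIC))
E
python3 - <<'E'
from h import *
# projection check
def cp(x,y,z): return W(x,z,y)
P=[cp(-.085,.07,.07),cp(-.085,-.07,.07),cp(.062,.067,.092),cp(.062,-.067,.092)]
print(((proj("top",P)-[250,145])*6).round(),((proj("scene",P)-[205,145])*5.5).round())
for x,z in ((-.150,.3),(-.150,.146),(-.091,.15),(0.,.077)): print(inverse_kinematics(W(x,z),ROT))
hand.command_gripper(0.0,40)
bot.move_to(W(-.150,.30),ROT); print(st())
bot.move_straight(W(-.150,.150),velocity=.12); print(st())
snap("scene","s1",(190,100,330,250),4); snap("top","t1",(240,145,380,270),4.5)
E
```

```text
[[235. 480.]
 [510. 431.]
 [189. 187.]
 [454. 139.]] [[496. 339.]
 [343. 191.]
 [289. 452.]
 [144. 297.]]
[-0.21301899  0.08053835 -0.01020461  1.48005336  0.          2.74657367]
[-0.21301899  0.16441016 -0.32359599  1.08279018  0.          2.74657367]
[-0.16620629  0.26414847 -0.18289788  1.12374998  0.          2.79338636]
[-0.1118551   0.488963   -0.05081383  1.0310195   0.          2.84773755]
t3.11 x-149.8 y0.6 z299.9  fu0.3 fv0.5 fz0.6
t4.51 x-149.4 y-0.2 z150.7  fu-0.2 fv-0.2 fz1.5
```

View pics/s1.png

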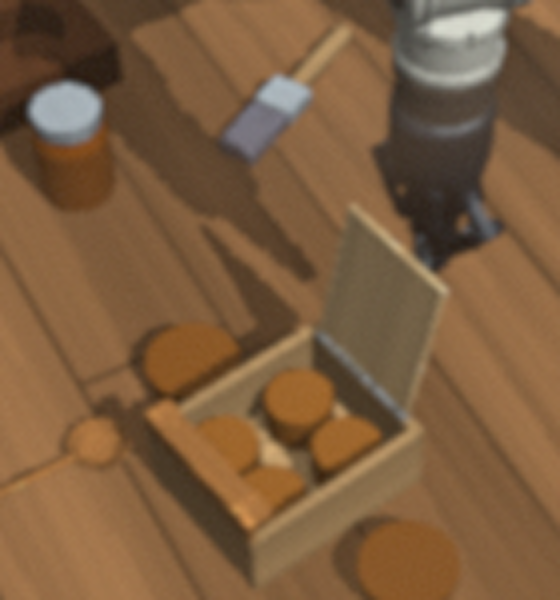

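View pics/t1.png

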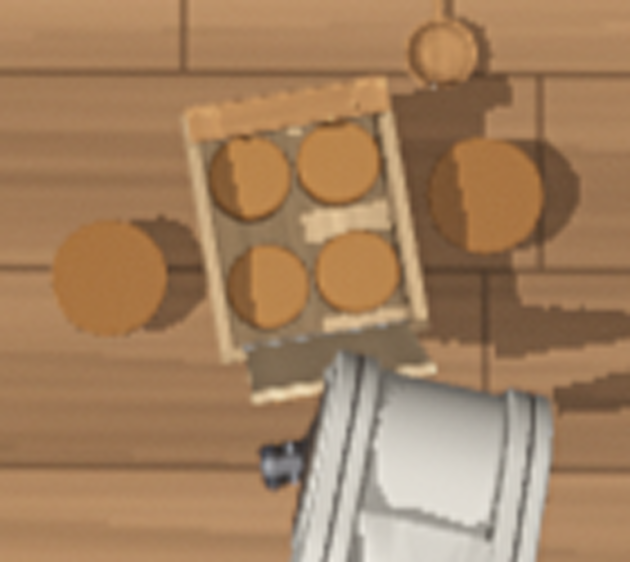

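The gripper stands behind the upright flap (scene crop 430,240) with the case undisturbed. Next I feel forward for contact.

Run:
```python
from h import *
g=bot.move_straight(W(-.095,.150),velocity=.03,guard=1.5); print(g,st())
snap("scene","s2",(190,100,330,250),4)
```

```text
False t6.59 x-95.1 y-0.0 z150.0  fu0.2 fv-0.0 fz0.1
```

View pics/s2.png

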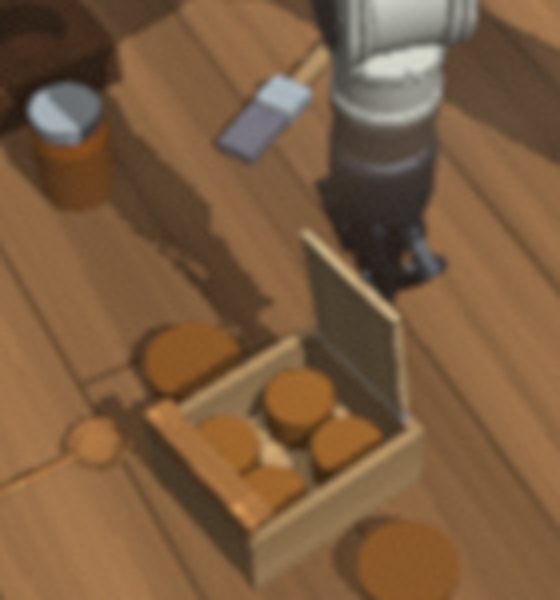

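Run:
```python
from h import *
for th in (1.35,1.1,.85,.6,.35,.15):
    c,s=np.cos(th),np.sin(th)
    x=-.080+.077*c-.003*s-.011; z=.076+.077*s+.003*c
    g=bot.move_straight(W(x,z),velocity=.05,guard=6); print(th,g,st())
    if g: break
snap("scene","s3",(190,100,330,250),4)
```

```text
1.35 False t7.15 x-76.5 y0.0 z151.7  fu-0.0 fv-0.2 fz0.1
1.1 False t7.68 x-58.6 y0.1 z145.7  fu-0.5 fv0.5 fz0.4
0.85 False t8.22 x-42.4 y0.1 z135.4  fu-0.8 fv-0.2 fz0.1
0.6 False t8.75 x-29.4 y0.1 z121.5  fu-1.6 fv-0.3 fz-0.9
0.35 False t9.28 x-19.5 y-0.0 z105.0  fu-0.5 fv0.4 fz0.6
0.15 False t9.74 x-15.1 y-0.0 z90.2  fu0.6 fv-1.3 fz1.3
```

View pics/s3.png

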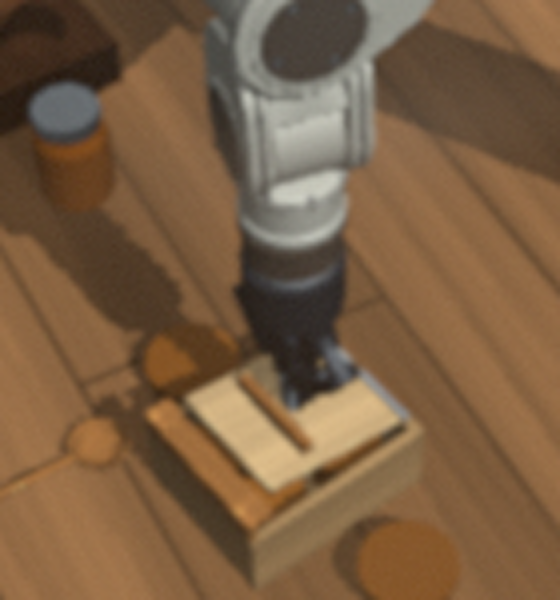

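The flap is nearly flat. The fingertip (crop 295,400) sits on the hinge side of the ridge, and the free edge is clear of the lip. Now I press down.

Run:
```python
from h import *
g=bot.move_straight(W(-.015,.070),velocity=.025,guard=6); print(g,st())
bot.dwell(.2); print(st())
snap("scene","s4",(190,100,330,250),4)
```

```text
True t10.38 x-14.2 y-0.2 z77.6  fu-1.6 fv0.9 fz9.5
t10.57 x-14.2 y-0.2 z77.9  fu-1.5 fv0.9 fz7.9
```

View pics/s4.png

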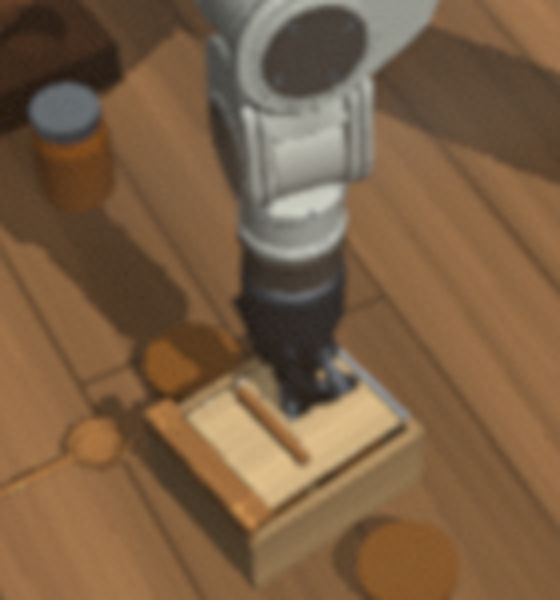

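Run:
```python
from h import *
for s in (0,.01,.02):
    P=[W(.055+s,.079,.055),W(.055+s,.079,-.055),W(.005+s,.091,.042),W(.015+s,.091,.042),W(.005+s,.091,-.042)]
    print(s,((proj("scene",P)-[190,100])*4).round().tolist())
```

```text
0 [[268.0, 502.0], [182.0, 411.0], [309.0, 448.0], [299.0, 455.0], [242.0, 380.0]]
0.01 [[258.0, 510.0], [172.0, 418.0], [299.0, 455.0], [289.0, 462.0], [232.0, 386.0]]
0.02 [[248.0, 517.0], [162.0, 424.0], [289.0, 462.0], [278.0, 469.0], [222.0, 393.0]]
```

```bash
python3 -c "
import cv2
a=cv2.imread('pics/s4_full.png')[185:240,225:300];cv2.imwrite('pics/s4b.png',cv2.resize(a,None,fx=10,fy=10,interpolation=cv2.INTER_CUBIC))"
```

```text
(no output)
```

View pics/s4b.png

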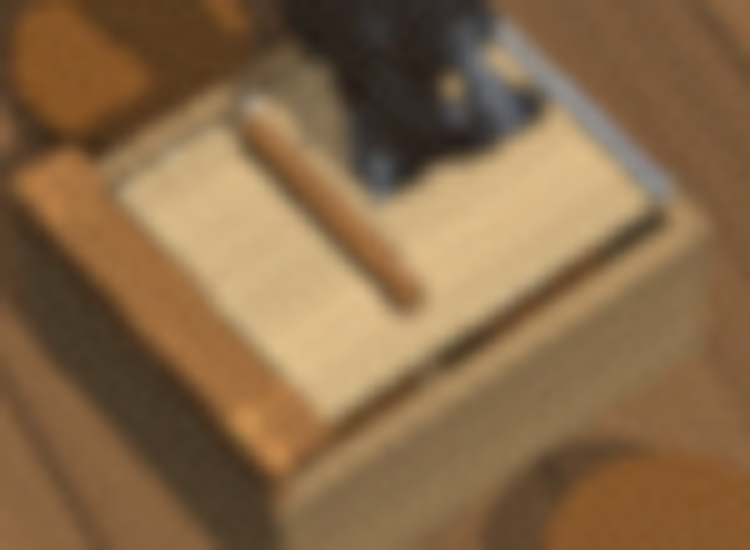

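The flap lies flat and is still drawn back: its corner at crop (272,506) matches the projection for shift 0. The fingertip is just behind the ridge. Now I push it home while holding it down.

Run:
```python
from h import *
for x in np.arange(-.011,.0131,.004):
    g=bot.move_straight(W(x,.0772),velocity=.03,guard=14); print("%.3f"%x,g,st())
    if g: break
snap("scene","s5",(225,185,300,240),10)
```

```text
-0.011 False t10.88 x-12.3 y-0.1 z77.6  fu-3.6 fv0.2 fz8.4
-0.007 False t11.16 x-8.4 y-0.1 z77.6  fu-4.2 fv-0.1 fz9.8
-0.003 False t11.44 x-4.3 y-0.2 z77.6  fu-4.7 fv-0.1 fz9.8
0.001 False t11.72 x-0.3 y-0.2 z77.7  fu-3.7 fv-0.5 fz8.6
0.005 False t12.01 x3.6 y-0.3 z77.6  fu-4.4 fv-0.2 fz9.4
0.009 False t12.29 x6.6 y-0.2 z77.4  fu-4.8 fv-0.8 fz10.6
0.013 False t12.57 x10.2 y-0.2 z77.2  fu-7.6 fv0.0 fz9.3
```

View pics/s5.png

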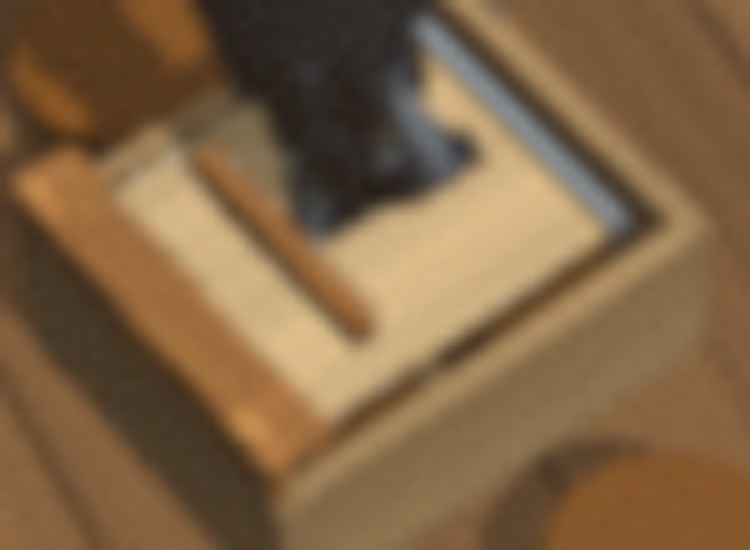

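Run:
```python
from h import *
for x in (.016,.019,.022):
    g=bot.move_straight(W(x,.0772),velocity=.03,guard=7); print("%.3f"%x,g,st())
    if g or -(np.array(sensors.sense()["contact_force"])[:2]@U)>14: break
snap("scene","s6",(225,185,300,240),10)
```

```text
0.016 False t12.88 x13.1 y-0.1 z77.1  fu-6.5 fv-0.4 fz9.6
0.019 False t13.12 x14.2 y-0.1 z76.7  fu-9.6 fv-0.9 fz11.3
0.022 False t13.38 x14.3 y-0.0 z76.1  fu-15.9 fv-0.8 fz13.8
```

View pics/s6.png

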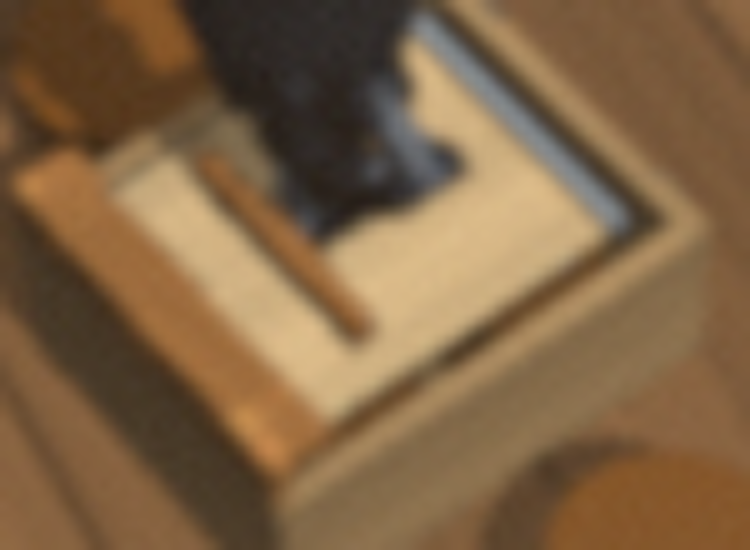

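The flap is at its end stop: the ridge didn't move between the last two pictures while the force rose to 16 N, and the case corner (705,225) hasn't moved. Now I release.

Run:
```python
from h import *
bot.move_straight(W(.0135,.0785),velocity=.03); print(st())
bot.move_straight(W(.008,.088),velocity=.05); print(st())
bot.move_straight(W(.0,.2),velocity=.12); print(st())
bot.move_straight(W(-.20,.30),velocity=.2); print(st())
snap("scene","s7",(225,185,300,240),10); snap("top","t7",(240,145,380,270),5)
for s in (.012,.016,.02):
    P=[W(.005+s,.091,.042),W(.015+s,.091,.042),W(.005+s,.091,-.042),W(.015+s,.091,-.042),W(-.08+s+.003,.079,.055)]
    print(s,((proj("scene",P)-[225,185])*10+4.5).round().tolist(),((proj("top",P)-[240,145])*5+2).round().tolist())
```

```text
t13.86 x13.0 y-0.1 z78.4  fu-1.7 fv-0.3 fz4.3
t14.22 x7.7 y0.1 z87.9  fu0.3 fv-0.6 fz0.0
t15.31 x-0.5 y0.2 z199.0  fu-0.4 fv0.0 fz-0.5
t16.57 x-199.6 y0.0 z299.4  fu0.4 fv-0.0 fz1.3
0.012 [[396.0, 295.0], [371.0, 312.0], [230.0, 124.0], [204.0, 140.0], [627.0, 207.0]] [[264.0, 224.0], [261.0, 208.0], [403.0, 200.0], [400.0, 183.0], [266.0, 364.0]]
0.016 [[386.0, 302.0], [360.0, 319.0], [219.0, 130.0], [194.0, 146.0], [618.0, 213.0]] [[263.0, 218.0], [260.0, 201.0], [401.0, 193.0], [398.0, 177.0], [265.0, 358.0]]
0.02 [[376.0, 309.0], [350.0, 326.0], [209.0, 137.0], [184.0, 153.0], [608.0, 220.0]] [[261.0, 211.0], [258.0, 195.0], [400.0, 186.0], [397.0, 170.0], [264.0, 351.0]]
```

View pics/s7.png

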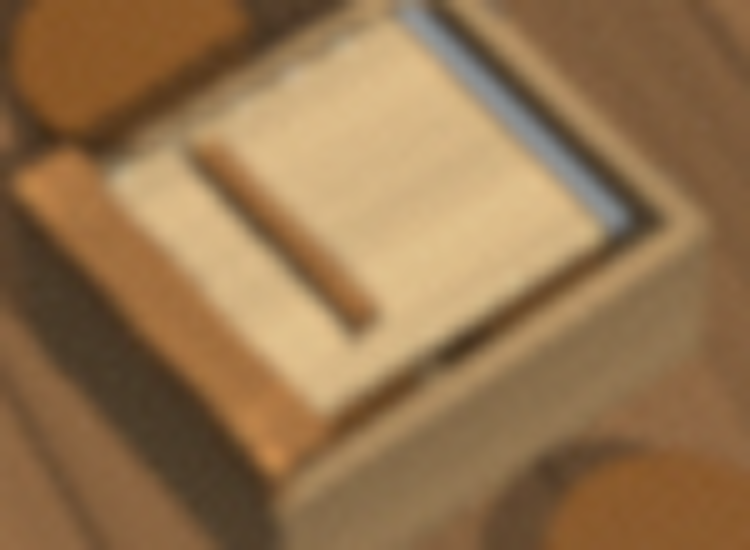

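View pics/t7.png

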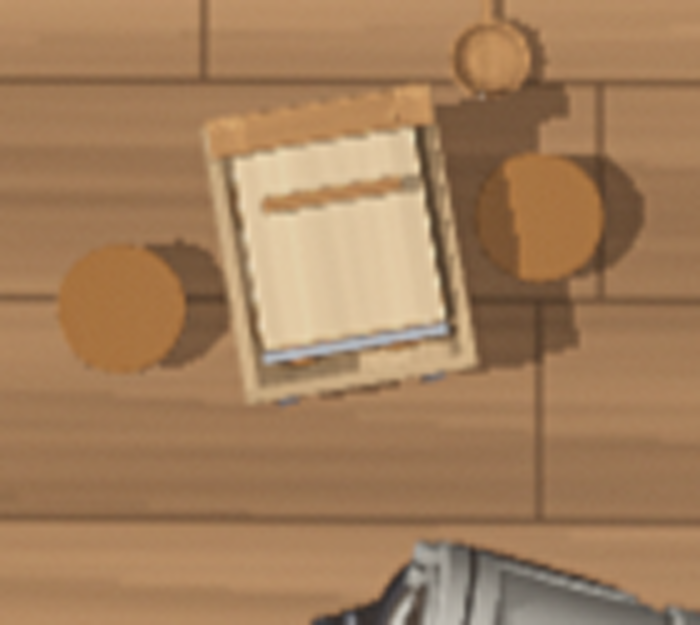

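The flap stays down after release. The ridge corner at scene (378,312) and top (262,210) matches a shift of about 19–20 mm, and the free edge is hidden under the lip. The case and its neighbours are unmoved and the arm is clear, so I hand in.

Run:
```python
from h import *
workorder.job_done(); print(st())
```

```text
the job is handed in; nothing more can be done
the job is handed in; nothing more can be done
```

The small case is shut and the job is handed in, at about 17 s of the 40 s allowed; no verdict is reported.

**What I did:** With the gripper shut, I folded the flap over from the hinge side and pressed it flat with about 8–10 N while it was still drawn back. I then pushed it by the ridge to its end stop, where the push force rose to about 16 N with no further movement, and backed away.

**Last checks:**
- **Flap:** After release, both cameras show it still down, with its free edge under the lip. The ridge sits where a shift of about 19–20 mm would put it.
- **Case, nearby cakes and spoon:** By eye, the case looks unmoved, as do the two cakes beside it and the spoon's bowl. I did not measure this.
- **Other bystanders:** I did not check the far cake, cup, jar or brush in the last pictures, but the arm never worked near them.
- **Arm:** It is clear of everything, and the force readings were back near zero.

**What disagreed:**
- **Missed contact:** The first feel forward never tripped its 1.5 N contact guard, because the flap gave way so easily.
- **Flap angle:** The flap stood at about 1.78 rad by my corner measurement, against the described 1.6.
- **After release:** The ridge seemed to sit very slightly higher. The lip should limit that to about 0.035 rad, within the allowed 0.07.

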